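# Tighten a padding press with its ratchet lever

### The arm

A 6-joint arm with a two-finger parallel gripper is mounted at the origin on a cart in front of the work surface, level with it; the furniture and walls round the work are solid. World frame = base frame: x ahead of the robot, y to its left, z up, the work surface at z = 0. Lengths are in m, angles in rad, forces in N, time in s.
With the tool pointing down it reaches from about 0.275 to 0.825 m from the base axis. Payload 4.9 kg.
Tool frame: the origin (TCP) lies on the centre line of the jaws, within the pads' length; the fingertips stand 19 mm ahead of it and the grasp point (between the pads) is the TCP; z points along the fingers, y is the line along which they close (so a half turn about z gives the same grasp; the last joint's range is limited). The gripper opens to 85 mm and grips with 20 to 120 N. Pads are 22 mm wide; open, the fingers measure 114 mm over their backs; the gripper's body (76 mm by 85 mm) begins 54 mm behind the grasp point. The pads swing forward as they close: fully open they stand 13 mm farther back than shut.
Start: joints at [1.118, 0.326, -0.193, 1.052, 0, 1.437], TCP at [0.172, 0.522, 0.25] pointing down, gripper open.
Joint ranges: [-2.65, 2.65], [-0.97, 1.79], [-1.3, 1.35], [-1.93, 2.1], [-1.47, 1.37], [-3.14, 3.14]. Speed limits (rad/s): [2.57, 2.57, 3.14, 3.14, 3.14, 3.14].

### API

Orientations are given as [roll, pitch, yaw] about the fixed x, y, z axes, in that order (R = Rz(yaw) Ry(pitch) Rx(roll)).
In Python, from workcell import r gives the robot as it stands.
- The arm moves only by the tool drive_tool, never from a script. Its argument "steps" is a list of rows, each a list of 7 numbers: the turn, a rotation vector about the tool's x, y, z as a fraction of full scale, then the shift along the tool's x, y, z as a fraction of full scale, then the gripper's target within -1 to 1 (shut at 1, half-way at 0, fully open at -1). In form: [[wx, wy, wz, x, y, z, jaw], ...]. A call has 1 to 5 rows; each row shifts and turns the commanded pose from where the row before left it, along the tool's axes as they then stand; what a row does not reach is not made up. Full scale, the value 1, is 0.02 m for a shift and 5 degrees for a turn. A row lasts 1/12 s, in which the tool goes at most 41.7 mm and 7.16 degrees, less where a joint would pass 70% of its speed; a pose out of reach is approached as far as the arm can. A call with a number of a shift or a turn outside -1 to 1 is refused whole. A call with a gripper value outside its range is refused whole. The fingers move at their own pace and stop on an object; "newtons" is the grip in N (left out, the last holds). Time passes only in rows, so rows that do not move let the fingers close. It gives the time, the measured TCP pose, the force, the opening and the grip force at its end, in the units of the state.
- r.state(): the state, without advancing time (a new reading comes with each control period).
- r.snapshot(name): name is "scene" or "top" or "wrist"; returns the picture (420x560x3 uint8, red, green, blue); there is no depth.
- r.camera_info(name): a dict with "K" (3x3 intrinsics, pixels), "position" and "rotation" of the camera in the world. Camera axes: x right, y up, looking along -z (the intrinsics and any distortion apply to the point x, -y, -z); pixel columns grow to the right and rows downward; lengths in m; the calibration is good to about 2 mm. The wrist camera is an equidistant fisheye: a pixel r from the principal point sees the ray r / f radians off the axis. A picture is of the moment at which its call begins: read the wrist's pose just before it. camera_info takes no time and is no camera call; for the wrist camera it gives the pose at the moment of the call.
- r.job_done(): hands the job in; it is judged then, once.
The state is a dict: "t": time; "qpos": joint angles; "qvel": joint speeds; "tau": joint torques, N m; "tool_pos": TCP position; "tcp_rot": TCP orientation; "force": force on the tool from outside, world axes, zero at the start; "torque": the same for the moment, N m; "opening": finger opening in m; "grasp_force": force on a finger pad.
Only numpy, scipy, OpenCV 4.12 (cv2) and the standard library are available. Lean on these libraries where they do the work, as an engineer would, in place of code of your own. Each camera call takes 0.05 s, during which the arm holds its last target. There are 200 camera calls.

### The job

The block of notes has just been glued and lies in the little press; wind the press down with its clamping lever until the block is held firmly, but do not crush it. The lever only swings a part turn between its two stop pins, so lift it off its serrations to swing it back, let it drop in again and go on turning clockwise. Leave the lever fully down in its serrations, let go of it, and do not disturb the things standing around.

Things in the scene. Friction and masses are not known exactly. Their poses are not given: they have to be found in the camera images.
- press: Fixed grey screw press: base 130 x 150 x 14 mm (x, y, z), two steel columns, a bridge whose top is 96 mm up. Origin: centre of its underside on the desk, on the vertical spindle axis; its x axis points from its front to its back, z up. How far the plate must still come down differs each time: 1.9 to 2.45 rad of spindle before it meets the block, more than one swing of the lever.
- hub (a point): Point on the spindle axis at the crown, 112 mm above the desk. The steel crown (52 mm across, 16 rounded teeth) is fixed on the spindle; clockwise from above drives the pressing plate down 6 mm per rad. The stiff screw stays where it is left. It takes about 6 N sideways at the knob while the plate is in the air; with 2.5 to 5 N more the block is held firmly, with about 7 N more it is crushed.
- bed: Steel bed plate of the press on which the block lies, 70 x 100 x 3 mm, fixed; origin at the centre of its underside, 14 mm above the desk. Above it hangs the aluminium pressing plate (62 x 96 x 8 mm), which only slides up and down and has a stiff spring behind it: once it meets the block it stops, while the spindle turns on and the force climbs.
- note_pad: Yellow block of notes, 38 x 51 mm, about 14 mm thick, loose, lying flat on the bed under the plate; origin at the centre of its underside.
- knob_grip (a point): Where to hold the lever: on the axis of the upright black knob at its free end, 95 mm from the spindle axis, 153 mm above the desk when the lever is down. Knob 19 mm in diameter, cap 25 mm, its top 17 mm above this point, the lever's arm 30 mm below it. It revolves freely on its own pin, so the hand need not turn with the lever.
- lever (a joint): Angle of the lever about the spindle axis, rad: 0 when it points to the front of the press (its -x), growing clockwise seen from above (the knob moves to the press's +y). Stops at -0.9 and +0.9. With the lever down its teeth couple it to the crown both ways (play about 0.03 rad); clockwise tightens, anticlockwise loosens.
- lever_lift (a joint): Height of the lever above its seat, m: 0 fully down in the serrations, at most 0.012. A spring of 4 to 6.5 N and its weight (1.5 N) push it down. The teeth are 4.5 mm deep: above 0.005 it swings freely without the spindle. Put down on tooth tips it stays about 4 mm high and drops in when turned a little; 16 places, 0.39 rad apart.
- tape_roll: Roll of masking tape lying flat beside the press, 74 mm across, 19 mm high, loose; leave alone. Origin at the centre of its underside.
- pin_tin: Small round tin beside the press, 58 mm across, 24 mm high, loose; leave alone. Origin at the centre of its underside.

How it is judged:
By the outcome, as a careful person would: the job done as asked, in the order asked, and still so for the second after the job is handed in, with the robot touching nothing.
It also fails if it takes over 56 s, if anything falls off the work surface, if the arm or the gripper's body presses on something with over 40 N, if the wrist force passes 120 N, or if a joint passes its speed limit or range.

## Working session

There is one attempt and no reset: what is moved stays moved. The work goes in short steps, Python scripts to look and compute and a tool call to move; the robot and the scene stay as the last step left them, time stands still between calls to the robot, and variables do not carry over. Pictures are saved under pics/ and viewed, at most 10 in all, crops included, and the job is handed in when it is done.

Besides the shell and the picture viewer there is one more tool, called after "Call:" in YAML: its name, and indented under it one key for each argument. drive_tool: Moves the arm, as the interface text tells. Shift numbers are shares of 0.02 m and turn numbers shares of 5 degrees, none past 1 either way. Its arguments: {"type":"object","properties":{"steps":{"type":"array"},"newtons":{"type":"number"}},"required":["steps"]}

```bash
ls; mkdir -p pics; python3 - <<'E'
from workcell import r
import cv2,numpy as np
s=r.state();print(s)
for n in("scene","top"):
    cv2.imwrite(f"pics/{n}0.png",r.snapshot(n)[:,:,::-1]);c=r.camera_info(n);print(n,c)
E
```

```text
pics
{'t': 0.0, 'qpos': array([ 1.11780547e+00,  3.26946926e-01, -1.93592349e-01,  1.05201113e+00,
        2.00469409e-05,  1.43661225e+00]), 'qvel': array([ 0.00074151,  0.00094538,  0.00069755,  0.00045751,  0.00033065,
       -0.002023  ]), 'tau': array([-8.78033061e-04, -4.43399227e+01,  2.62442225e+01,  1.54851924e-02,
        6.58911858e-08,  4.62315253e-07]), 'tool_pos': array([0.17211771, 0.52178797, 0.24949695]), 'tcp_rot': array([-3.13985702e+00, -2.54530681e-04,  2.82278564e+00]), 'force': array([-0.84687383, -0.34483933, -0.37009752]), 'torque': array([ 0.03268133, -0.00301523,  0.00239512]), 'grasp_force': 0.0, 'opening': 0.08533801251498661}
scene {'K': array([[487.50225048,   0.        , 290.95673695],
       [  0.        , 487.50225048, 210.28383082],
       [  0.        ,   0.        ,   1.        ]]), 'position': array([-0.0728218 ,  0.50954266,  0.4671717 ]), 'rotation': array([ 1.13690670e+00, -1.06924895e-03, -2.18858400e+00])}
top {'K': array([[546.41574082,   0.        , 267.54529793],
       [  0.        , 546.41574082, 214.92661213],
       [  0.        ,   0.        ,   1.        ]]), 'position': array([0.34775546, 0.04388383, 1.13599166]), 'rotation': array([ 0.19923199,  0.01127439, -1.58053397])}
```

View pics/top0.png

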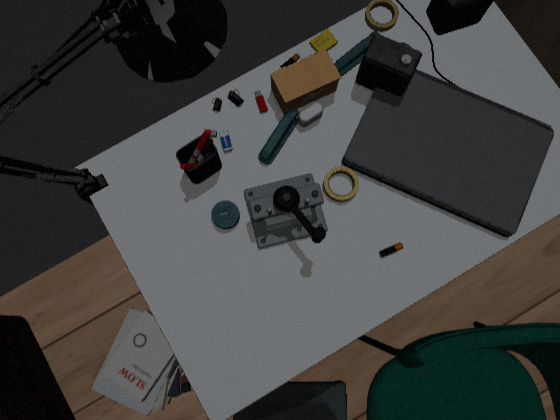

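View pics/scene0.png

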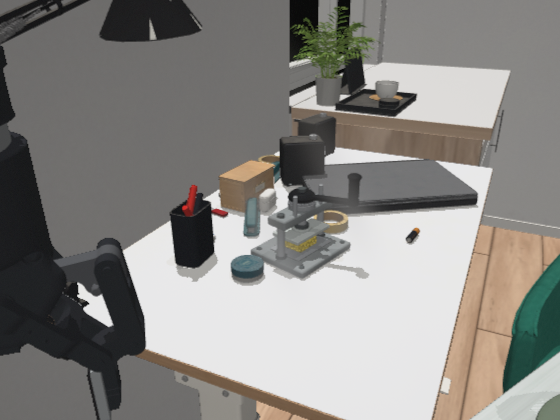

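The top view shows the press base at about (246..327, 174..248), the hub at (286,198) and the knob at (318,236). The scene view shows the knob upright at (354,190). I'll zoom in on both to measure them.

```bash
python3 - <<'E'
import cv2,numpy as np
a=cv2.imread("pics/top0.png")[165:265,230:340];a=cv2.convertScaleAbs(a,alpha=1.8)
b=cv2.imread("pics/scene0.png")[165:280,240:380]
a=cv2.resize(a,None,fx=4,fy=4,interpolation=2)[:, :400+40]
b=cv2.resize(b,None,fx=2.5,fy=2.5,interpolation=2)
c=np.zeros((400,800,3),np.uint8);c[:,:440]=a;c[:288,440:790]=b
cv2.imwrite("pics/crop1.png",c)
E
```

```text
(no output)
```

View pics/crop1.png

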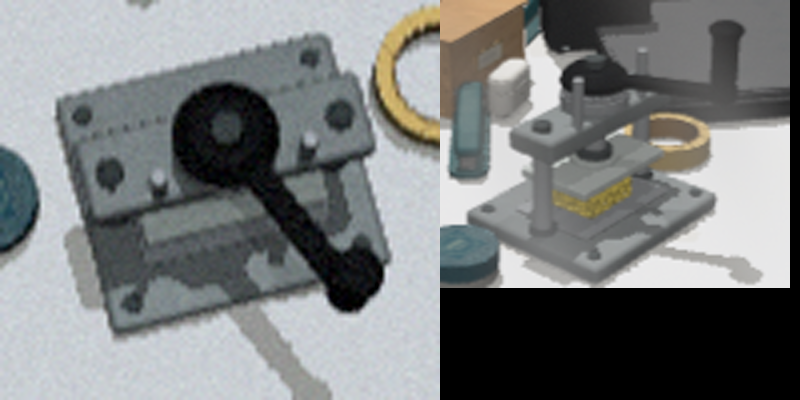

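```bash
cat > h.py <<'E'
from workcell import r
import numpy as np
from scipy.spatial.transform import Rotation as R
def ray(n,u,v):
    c=r.camera_info(n);K=c["K"];d=np.linalg.inv(K)@[u,v,1];d=R.from_euler("xyz",c["rotation"]).apply([d[0],-d[1],-d[2]])
    return np.array(c["position"]),d
def on(n,u,v,z):
    p,d=ray(n,u,v);return p+d*(z-p[2])/d[2]
def tri(a,b):
    (p,d),(q,e)=a,b
    s=np.linalg.lstsq(np.c_[d,-e],q-p,rcond=None)[0];A=p+s[0]*d;B=q+s[1]*e
    return (A+B)/2,np.linalg.norm(A-B)
E
python3 - <<'E'
from h import *
np.set_printoptions(precision=4,suppress=True)
t=lambda x,y:(230+(x+.5)/4-.5,165+(y+.5)/4-.5)
s=lambda x,y:(240+(x-440+.5)/2.5-.5,165+(y+.5)/2.5-.5)
C=[on("top",*t(*p),.014)[:2] for p in [(60,97),(330,35),(388,260),(115,332)]]
print(np.array(C)); c=np.mean(C,0); print("centre",c)
x=(C[0]+C[1]-C[2]-C[3]);print("x dir",np.arctan2(x[1],x[0]),np.linalg.norm(x)/2)
y=(C[0]+C[3]-C[1]-C[2]);print("y dir",np.arctan2(y[1],y[0]),np.linalg.norm(y)/2)
print("hub",on("top",*t(226,128),.13))
print("cols",on("top",*t(109,173),.096),on("top",*t(340,115),.096))
k=on("top",*t(357,273),.17);print("knob top",k,np.linalg.norm(k[:2]-c))
print(tri(ray("top",*t(357,273)),ray("scene",*s(727,28))), on("scene",*s(727,28),.17))
E
```

```text
[[ 0.6313  0.1023]
 [ 0.6634 -0.0413]
 [ 0.5417 -0.0683]
 [ 0.5056  0.074 ]]
centre [0.5855 0.0167]
x dir 0.22003341772040252 0.12670448368834783
y dir 1.8052482794904552 0.14696789993781958
hub [0.5859 0.0178 0.13  ]
cols [0.5721 0.0742 0.096 ] [ 0.5997 -0.0389  0.096 ]
knob top [ 0.509  -0.0387  0.17  ] 0.0943857106156893
(array([ 0.5094, -0.0393,  0.1659]), np.float64(0.0008288383214958961)) [ 0.5011 -0.0321  0.17  ]
```

Call:
drive_tool:
  steps:
    - [0,0,0,-1,-0.86,0,-0.5]
    - [0,0,0,-1,-0.86,0,-0.5]
    - [0,0,0,-1,-0.86,0,-0.5]
    - [0,0,0,-1,-0.86,0,-0.5]
    - [0,0,0,-1,-0.86,0,-0.5]
  newtons: 40

```text
t: 0.52
tool_pos: [0.2405, 0.408, 0.2499]
tcp_rot: [-3.141, -0.0, 2.823]
force: [0.1, 0.2, 0.5]
opening: 0.0641
grasp_force: 0.0
```

Call:
drive_tool:
  steps:
    - [0,0,0,-1,-0.86,0,-0.5]
    - [0,0,0,-1,-0.86,0,-0.5]
    - [0,0,0,-1,-0.86,0,-0.5]
    - [0,0,0,-1,-0.86,0,-0.5]
    - [0,0,0,-1,-0.86,0,-0.5]

```text
t: 0.93
tool_pos: [0.3086, 0.295, 0.25]
tcp_rot: [-3.141, -0.0, 2.823]
force: [0.7, 0.7, 0.3]
opening: 0.0644
grasp_force: 0.0
```

Call:
drive_tool:
  steps:
    - [0,0,0,-1,-0.86,0,-0.5]
    - [0,0,0,-1,-0.86,0,-0.5]
    - [0,0,0,-1,-0.86,0,-0.5]
    - [0,0,0,-1,-0.86,0,-0.5]
    - [0,0,0,-1,-0.86,0,-0.5]

```text
t: 1.35
tool_pos: [0.3766, 0.182, 0.2501]
tcp_rot: [-3.141, -0.0, 2.823]
force: [0.3, 0.4, -0.2]
opening: 0.0638
grasp_force: 0.0
```

Call:
drive_tool:
  steps:
    - [0,0,0,-1,-0.86,0,-0.5]
    - [0,0,0,-1,-0.86,0,-0.5]
    - [0,0,0,-1,-0.86,0,-0.5]
    - [0,0,0,-1,-0.86,0,-0.5]
    - [0,0,0,-1,-0.86,0,-0.5]

```text
t: 1.77
tool_pos: [0.4446, 0.069, 0.25]
tcp_rot: [-3.141, -0.001, 2.823]
force: [0.4, 0.6, 0.4]
opening: 0.0643
grasp_force: 0.0
```

Call:
drive_tool:
  steps:
    - [0,0,0,-0.955,-0.82,0,-0.5]
    - [0,0,0,-0.955,-0.82,0,-0.5]
    - [0,0,0,-0.955,-0.82,0,-0.5]
    - [0,0,0,-0.955,-0.82,0,-0.5]
    - [0,0,0,-0.955,-0.82,0,-0.5]

```text
t: 2.18
tool_pos: [0.5096, -0.0387, 0.2499]
tcp_rot: [-3.142, -0.001, 2.823]
force: [0.4, -0.2, -0.9]
opening: 0.0641
grasp_force: 0.0
```

Call:
drive_tool:
  steps:
    - [0,0,0,0,0,0.7,-0.5]
    - [0,0,0,0,0,0.7,-0.5]
    - [0,0,0,0,0,0.7,-0.5]
    - [0,0,0,0,0,0.4,-0.5]
    - [0,0,0,0,0,0,-0.5]

```text
t: 2.6
tool_pos: [0.5079, -0.0373, 0.1983]
tcp_rot: [-3.141, -0.004, 2.823]
force: [0.4, -0.4, 0.4]
opening: 0.064
grasp_force: 0.0
```

```bash
python3 - <<'E'
from h import *
import cv2
s=r.state();print(s["tool_pos"],s["force"])
a=r.snapshot("scene");b=r.snapshot("top")
b=cv2.convertScaleAbs(b,alpha=1.6)
c=np.hstack([cv2.resize(a[100:260,220:400],(450,400)),cv2.resize(b[150:270,230:335],(350,400))])
cv2.imwrite("pics/c2.png",c[:,:,::-1])
E
```

```text
[ 0.50789504 -0.03725113  0.19828697] [ 0.38791884 -0.4478787   0.43184951]
```

View pics/c2.png

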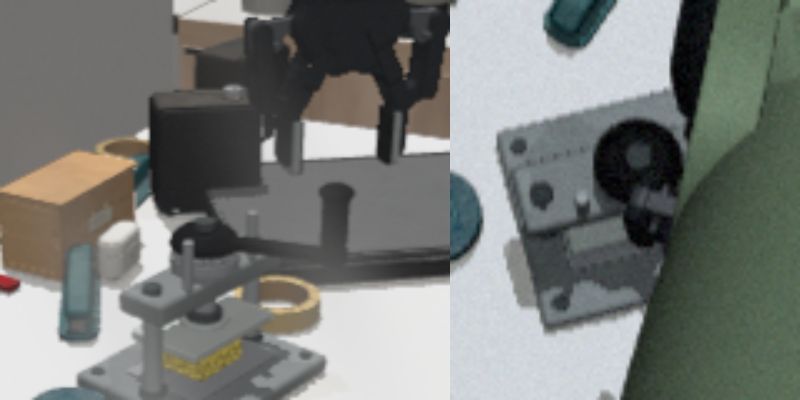

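The scene crop shows the open fingers straddling the knob, at about (337,190) in the crop, with clearance on both sides. Next I'll lower onto it and grip.

Call:
drive_tool:
  steps:
    - [0,0,0,-0.1,-0.05,0.8,-0.5]
    - [0,0,0,0,0,0.8,-0.5]
    - [0,0,0,0,0,0.65,-0.5]
    - [0,0,0,0,0,0,-0.5]

```text
t: 3.03
tool_pos: [0.51, -0.0388, 0.1541]
tcp_rot: [-3.141, -0.002, 2.823]
force: [-0.1, -0.3, 0.2]
opening: 0.0643
grasp_force: 0.0
```

Call:
drive_tool:
  steps:
    - [0,0,0,0,0,0,0.7]
    - [0,0,0,0,0,0,0.7]
    - [0,0,0,0,0,0,0.7]
    - [0,0,0,0,0,0,0.7]
    - [0,0,0,0,0,0,0.7]
  newtons: 40

```text
t: 3.45
tool_pos: [0.5122, -0.0392, 0.1566]
tcp_rot: [3.141, 0.003, 2.823]
force: [0.6, 1.0, 4.3]
opening: 0.0217
grasp_force: 38.9
```

Call:
drive_tool:
  steps:
    - [0,0,0,0,0,0,0.7]
    - [0,0,0,0,0,0,0.7]

```text
t: 3.62
tool_pos: [0.5121, -0.0393, 0.1565]
tcp_rot: [3.141, 0.003, 2.823]
force: [0.9, 1.0, 6.4]
opening: 0.022
grasp_force: 39.0
```

```bash
python3 - <<'E'
from h import *
import cv2
s=r.state();print(s["tool_pos"],s["force"],s["opening"])
a=r.snapshot("scene");b=r.snapshot("wrist")
c=np.hstack([cv2.resize(a[120:220,300:400],(400,400),interpolation=2),cv2.resize(b,(400,300))[np.r_[0:300,[0]*100]]])
cv2.imwrite("pics/c3.png",c[:,:,::-1])
E
```

```text
[ 0.5121419  -0.03929687  0.1565469 ] [0.8658217  1.02729778 6.37565046] 0.02204010238839082
```

View pics/c3.png

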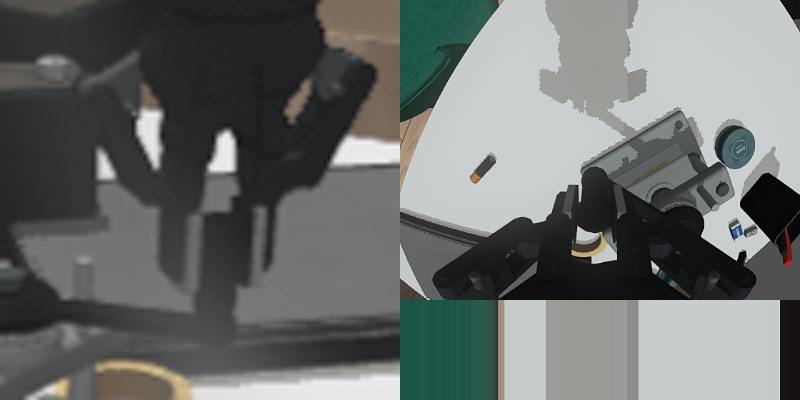

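The fingers are round the knob but high up. The 22 mm opening and the upward push suggest the pads are on the cap's rim. I'll reopen a little, go lower and regrip.

Call:
drive_tool:
  steps:
    - [0,0,0,0,0,0,0]
    - [0,0,0,0,0,0,0]
    - [0,0,0,0,0,0,0]

```text
t: 3.97
tool_pos: [0.5106, -0.0391, 0.155]
tcp_rot: [-3.141, -0.001, 2.823]
force: [0.3, -0.1, 0.7]
opening: 0.0429
grasp_force: 0.0
```

Call:
drive_tool:
  steps:
    - [0,0,0,0.05,0,0.28,0]
    - [0,0,0,0,0,0,0]
    - [0,0,0,0,0,0,0.7]
    - [0,0,0,0,0,0,0.7]
    - [0,0,0,0,0,0,0.7]
  newtons: 40

```text
t: 4.38
tool_pos: [0.5099, -0.0387, 0.1495]
tcp_rot: [3.142, -0.0, 2.823]
force: [0.4, -0.6, -1.7]
opening: 0.0222
grasp_force: 39.1
```

Call:
drive_tool:
  steps:
    - [0,0,0,0,0,0,0.7]
    - [0,0,0,0,0,0,0.7]

```text
t: 4.55
tool_pos: [0.5099, -0.0387, 0.1495]
tcp_rot: [3.142, -0.0, 2.823]
force: [0.0, -0.2, -2.1]
opening: 0.0217
grasp_force: 39.1
```

```bash
cat >> h.py <<'E'
H=np.array([.586,.0175]);Y=.23;RAD=.095
def lev(p): 
    a=np.arctan2(p[1]-H[1],p[0]-H[0]);return (Y+np.pi-a+np.pi)%(2*np.pi)-np.pi
def pt(l): 
    a=Y+np.pi-l;return H+RAD*np.array([np.cos(a),np.sin(a)])
def rows(l1,n,dz=0):
    s=r.state();p=s["tool_pos"];l0=lev(p);print("lever",l0,"rad",np.hypot(*(p[:2]-H)),p)
    q=p[:2].copy();y=s["tcp_rot"][2];c,sn=np.cos(y),np.sin(y)
    for i in range(n):
        t=pt(l0+(l1-l0)*(i+1)/n);d=t-q;q=t
        print(round((c*d[0]+sn*d[1])/.02,2),round((sn*d[0]-c*d[1])/.02,2))
E
python3 -c "
from h import *
rows(.82,11)"
```

```text
lever -0.40605995149758023 rad 0.09461152344807656 [ 0.50989047 -0.03870213  0.14950587]
0.43 0.31
0.38 0.37
0.33 0.41
0.28 0.45
0.23 0.48
0.18 0.5
0.12 0.52
0.06 0.53
0.0 0.53
-0.05 0.53
-0.11 0.52
```

Call:
drive_tool:
  steps:
    - [0,0,0,0.41,0.31,0,0.7]
    - [0,0,0,0.38,0.37,0,0.7]
    - [0,0,0,0.33,0.41,0,0.7]

```text
t: 4.8
tool_pos: [0.4956, -0.0122, 0.1497]
tcp_rot: [-3.138, 0.002, 2.821]
force: [1.5, -6.2, -4.6]
opening: 0.0218
grasp_force: 39.3
```

Call:
drive_tool:
  steps:
    - [0,0,0,0.28,0.45,0,0.7]
    - [0,0,0,0.23,0.48,0,0.7]
    - [0,0,0,0.18,0.5,0,0.7]
    - [0,0,0,0.12,0.52,0,0.7]

```text
t: 5.13
tool_pos: [0.4909, 0.0303, 0.1495]
tcp_rot: [-3.137, -0.001, 2.822]
force: [-2.3, -4.9, -1.3]
opening: 0.0224
grasp_force: 39.5
```

Call:
drive_tool:
  steps:
    - [0,0,0,0.06,0.53,0,0.7]
    - [0,0,0,0,0.53,0,0.7]
    - [0,0,0,-0.05,0.53,0,0.7]
    - [0,0,0,-0.11,0.52,0,0.7]
    - [0,0,0,0,0,0,0.7]

```text
t: 5.55
tool_pos: [0.506, 0.0715, 0.1494]
tcp_rot: [-3.14, -0.002, 2.824]
force: [-4.9, -2.8, 2.2]
opening: 0.022
grasp_force: 39.6
```

```bash
python3 -c "
from h import *
rows(-.82,14)"
```

```text
lever 0.8234205367924017 rad 0.09648782203973537 [0.50600843 0.07145599 0.14944238]
0.05 -0.56
0.06 -0.55
-0.01 -0.56
-0.07 -0.55
-0.14 -0.54
-0.2 -0.52
-0.26 -0.49
-0.32 -0.46
-0.37 -0.42
-0.41 -0.37
-0.46 -0.32
-0.49 -0.27
-0.52 -0.21
-0.54 -0.14
```

Call:
drive_tool:
  steps:
    - [0,0,0,0,-0.08,-0.2,0.7]
    - [0,0,0,0,0,-0.25,0.7]
    - [0,0,0,0,0,0,0.7]

```text
t: 5.8
tool_pos: [0.5056, 0.0695, 0.1587]
tcp_rot: [3.14, -0.003, 2.823]
force: [-3.2, 3.2, -6.5]
opening: 0.0217
grasp_force: 39.6
```

```bash
python3 -c "
from h import *
rows(-.755,14);print(r.state()['force'])"
```

```text
lever 0.8042438363676996 rad 0.09571152727334532 [0.50564029 0.06949051 0.15871365]
0.07 -0.53
0.05 -0.53
-0.01 -0.53
-0.07 -0.52
-0.13 -0.51
-0.18 -0.5
-0.24 -0.47
-0.29 -0.44
-0.34 -0.41
-0.38 -0.37
-0.42 -0.32
-0.45 -0.27
-0.48 -0.22
-0.5 -0.17
[-3.22866913  3.18521792 -6.52730796]
```

Call:
drive_tool:
  steps:
    - [0,0,0,0.06,-0.53,0,0.7]
    - [0,0,0,0.05,-0.53,0,0.7]
    - [0,0,0,-0.01,-0.53,0,0.7]
    - [0,0,0,-0.07,-0.52,0,0.7]
    - [0,0,0,-0.13,-0.51,0,0.7]

```text
t: 6.22
tool_pos: [0.4911, 0.0175, 0.1583]
tcp_rot: [-3.141, -0.002, 2.822]
force: [-4.3, -0.4, -7.9]
opening: 0.0222
grasp_force: 39.7
```

Call:
drive_tool:
  steps:
    - [0,0,0,-0.18,-0.5,0,0.7]
    - [0,0,0,-0.24,-0.47,0,0.7]
    - [0,0,0,-0.29,-0.44,0,0.7]
    - [0,0,0,-0.34,-0.41,0,0.7]
    - [0,0,0,-0.38,-0.37,0,0.7]

```text
t: 6.63
tool_pos: [0.507, -0.0336, 0.1589]
tcp_rot: [-3.141, 0.001, 2.822]
force: [-1.9, -1.0, -8.1]
opening: 0.0221
grasp_force: 39.7
```

```bash
python3 -c "
from h import *
rows(-.75,4)"
```

```text
lever -0.3442126030907371 rad 0.09412474944937708 [ 0.50697095 -0.0336261   0.15888725]
-0.36 -0.32
-0.42 -0.24
-0.44 -0.2
-0.46 -0.15
```

Call:
drive_tool:
  steps:
    - [0,0,0,-0.36,-0.32,0,0.7]
    - [0,0,0,-0.42,-0.24,0,0.7]
    - [0,0,0,-0.44,-0.2,0,0.7]
    - [0,0,0,-0.46,-0.15,0,0.7]
    - [0,0,0,0,0,0,0.7]

```text
t: 7.05
tool_pos: [0.5348, -0.061, 0.159]
tcp_rot: [3.141, 0.003, 2.822]
force: [0.8, -0.0, -6.8]
opening: 0.0217
grasp_force: 39.7
```

Call:
drive_tool:
  steps:
    - [0,0,0,0,0,0.25,0.7]
    - [0,0,0,0,0,0.2,0.7]
    - [0,0,0,0,0,0,0.7]

```text
t: 7.3
tool_pos: [0.5335, -0.0603, 0.1501]
tcp_rot: [-3.141, 0.003, 2.823]
force: [3.2, -2.8, -4.0]
opening: 0.0222
grasp_force: 39.8
```

```bash
python3 -c "
from h import *
rows(.1,8)"
```

```text
lever -0.7471217753549553 rad 0.09385570868443942 [ 0.53349612 -0.06029612  0.15011866]
0.49 0.11
0.46 0.21
0.43 0.26
0.4 0.3
0.37 0.34
0.33 0.38
0.29 0.41
0.24 0.44
```

Call:
drive_tool:
  steps:
    - [0,0,0,0.46,0.13,0.05,0.7]
    - [0,0,0,0.46,0.21,0.03,0.7]
    - [0,0,0,0.43,0.26,0,0.7]
    - [0,0,0,0.4,0.3,0,0.7]

```text
t: 7.63
tool_pos: [0.506, -0.0331, 0.1496]
tcp_rot: [-3.139, 0.006, 2.822]
force: [3.1, -6.4, 1.2]
opening: 0.0221
grasp_force: 40.0
```

```bash
python3 -c "
from h import *
rows(.5,10)"
```

```text
lever -0.3335534044644568 rad 0.09463976777079333 [ 0.50599511 -0.03305595  0.14964653]
0.31 0.25
0.27 0.29
0.25 0.31
0.22 0.33
0.19 0.35
0.16 0.36
0.13 0.37
0.1 0.38
0.07 0.39
0.04 0.39
```

```bash
cat >> h.py <<'E'
def ft():
    s=r.state();l=lev(s["tool_pos"]);a=Y+np.pi-l;f=s["force"][:2]
    print("ft %.2f fr %.2f"%(f@[-np.sin(a),np.cos(a)],f@[np.cos(a),np.sin(a)]))
E
python3 -c "
from h import *
ft()"
```

```text
ft 7.05 fr 0.81
```

Call:
drive_tool:
  steps:
    - [0,0,0,0.3,0.26,0,0.7]
    - [0,0,0,0.27,0.29,0,0.7]
    - [0,0,0,0.25,0.31,0,0.7]

```text
t: 7.88
tool_pos: [0.4953, -0.0114, 0.1495]
tcp_rot: [-3.139, 0.004, 2.822]
force: [1.1, -7.1, 1.2]
opening: 0.022
grasp_force: 40.0
```

```bash
python3 -c "
from h import *
ft();rows(.5,12)"
```

```text
ft 7.11 fr 1.11
lever -0.07829981756676219 rad 0.09522206902649433 [ 0.49526757 -0.01139409  0.14954268]
0.12 0.19
0.12 0.19
0.11 0.2
0.1 0.21
0.09 0.21
0.08 0.21
0.07 0.22
0.06 0.22
0.05 0.22
0.04 0.23
0.03 0.23
0.02 0.23
```

Call:
drive_tool:
  steps:
    - [0,0,0,0.12,0.19,0,0.7]
    - [0,0,0,0.12,0.19,0,0.7]
    - [0,0,0,0.11,0.2,0,0.7]

```text
t: 8.13
tool_pos: [0.4918, 0.0019, 0.1494]
tcp_rot: [-3.138, 0.003, 2.822]
force: [-1.6, -6.0, 3.6]
opening: 0.0226
grasp_force: 40.1
```

```bash
python3 -c "
from h import *
ft();rows(.5,9)"
```

```text
ft 5.66 fr 2.55
lever 0.06552368937425967 rad 0.09546705259840943 [0.49182135 0.00186863 0.14943564]
0.08 0.22
0.09 0.21
0.08 0.21
0.07 0.22
0.06 0.22
0.05 0.22
0.04 0.23
0.03 0.23
0.02 0.23
```

Call:
drive_tool:
  steps:
    - [0,0,0,0.09,0.22,0,0.7]
    - [0,0,0,0.09,0.21,0,0.7]
    - [0,0,0,0.08,0.21,0,0.7]

```text
t: 8.38
tool_pos: [0.4903, 0.0157, 0.1494]
tcp_rot: [-3.138, 0.002, 2.822]
force: [-2.2, -6.5, 4.7]
opening: 0.0217
grasp_force: 40.2
```

```bash
python3 -c "
from h import *
ft();rows(.5,6)"
```

```text
ft 6.42 fr 2.30
lever 0.21114607346554592 rad 0.09572324979508459 [0.49029376 0.01569535 0.14935759]
0.04 0.23
0.06 0.22
0.05 0.22
0.04 0.23
0.03 0.23
0.02 0.23
```

Call:
drive_tool:
  steps:
    - [0,0,0,0.06,0.22,-0.02,0.7]
    - [0,0,0,0.06,0.22,0,0.7]

```text
t: 8.55
tool_pos: [0.4904, 0.0247, 0.1494]
tcp_rot: [-3.137, 0.001, 2.822]
force: [-2.8, -6.8, 4.1]
opening: 0.022
grasp_force: 40.2
```

```bash
python3 -c "
from h import *
ft();rows(.5,4)"
```

```text
ft 6.97 fr 2.31
lever 0.30464597244286074 rad 0.09589017822090588 [0.49037685 0.02465117 0.14943459]
0.01 0.24
0.04 0.23
0.03 0.23
0.02 0.23
```

Call:
drive_tool:
  steps:
    - [0,0,0,0.04,0.23,0,0.7]
    - [0,0,0,0.04,0.23,0,0.7]

```text
t: 8.72
tool_pos: [0.4913, 0.0337, 0.1494]
tcp_rot: [-3.137, 0.001, 2.822]
force: [-3.8, -7.1, 4.8]
opening: 0.022
grasp_force: 40.2
```

```bash
python3 -c "
from h import *
ft();rows(.7,6)"
```

```text
ft 7.63 fr 2.53
lever 0.3991494963315181 rad 0.09608515789153156 [0.49128614 0.03367536 0.14935357]
-0.02 0.24
0.02 0.24
0.01 0.24
-0.01 0.24
-0.02 0.24
-0.03 0.24
```

Call:
drive_tool:
  steps:
    - [0,0,0,0,0.24,0,0.7]
    - [0,0,0,0.01,0.24,0,0.7]

```text
t: 8.88
tool_pos: [0.4932, 0.0428, 0.1493]
tcp_rot: [-3.136, -0.001, 2.822]
force: [-6.7, -7.7, 7.6]
opening: 0.0218
grasp_force: 40.3
```

```bash
python3 -c "
from h import *
ft();rows(.7,4)
import cv2
a=r.snapshot('scene');b=cv2.imread('pics/scene0.png')[:,:,::-1]
cv2.imwrite('pics/c4.png',np.hstack([cv2.resize(x[195:275,245:355],(400,290),interpolation=2) for x in (b,a)])[:,:,::-1])"
```

```text
ft 9.18 fr 4.41
lever 0.4957627156206885 rad 0.09614281131981031 [0.49323253 0.04275146 0.14927779]
-0.05 0.25
-0.01 0.24
-0.02 0.24
-0.03 0.24
```

View pics/c4.png

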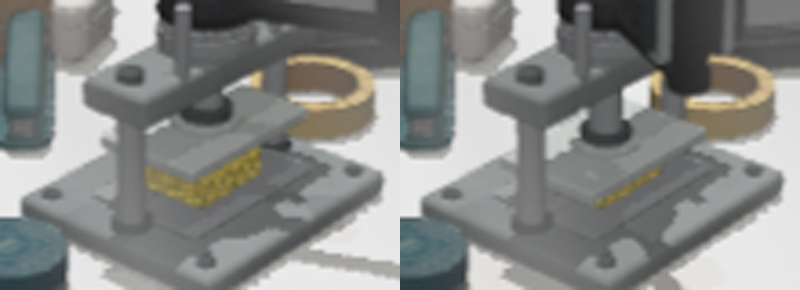

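The right half (now) shows the plate down on the block, with only a thin yellow strip left at about (630,187). The left half (start) has a gap there. I'll ease off the radial and vertical strain and read the force again.

Call:
drive_tool:
  steps:
    - [0,0,0,0.05,0,-0.03,0.7]
    - [0,0,0,0,0,0,0.7]

```text
t: 9.1
tool_pos: [0.4932, 0.0433, 0.1496]
tcp_rot: [-3.137, 0.001, 2.823]
force: [-2.0, -7.5, 2.5]
opening: 0.0217
grasp_force: 40.1
```

```bash
python3 -c "
from h import *
ft();rows(.7,4)"
```

```text
ft 7.76 fr -0.07
lever 0.5008971115945706 rad 0.09633089752217226 [0.49318217 0.04327776 0.14956508]
-0.06 0.24
-0.01 0.24
-0.02 0.24
-0.03 0.23
```

Call:
drive_tool:
  steps:
    - [0,0,0,0.01,0.24,0,0.7]
    - [0,0,0,0,0.24,0,0.7]

```text
t: 9.27
tool_pos: [0.4956, 0.0515, 0.1495]
tcp_rot: [-3.135, 0.0, 2.821]
force: [-3.4, -9.8, 2.2]
opening: 0.0221
grasp_force: 40.2
```

```bash
python3 -c "
from h import *
ft();rows(.7,3)"
```

```text
ft 10.32 fr -0.30
lever 0.590085659589414 rad 0.0965816988692515 [0.49561241 0.05153099 0.14950038]
-0.09 0.17
-0.02 0.17
-0.02 0.17
```

Call:
drive_tool:
  steps:
    - [0,0,0,0,0,0,0.7]
    - [0,0,0,0,0,0,0.7]

```text
t: 9.43
tool_pos: [0.4959, 0.0521, 0.1495]
tcp_rot: [-3.136, 0.0, 2.822]
force: [-2.3, -9.9, 1.4]
opening: 0.0219
grasp_force: 40.1
```

```bash
python3 -c "
from h import *
ft();rows(.7,3)"
```

```text
ft 10.11 fr -1.38
lever 0.5966023441182693 rad 0.09655445054221286 [0.49586153 0.05210952 0.14952736]
-0.09 0.16
-0.02 0.16
-0.02 0.16
```

Call:
drive_tool:
  steps:
    - [0,0,0,0.01,-0.05,0,0.7]
    - [0,0,0,0,0,0,0.7]

```text
t: 9.6
tool_pos: [0.4956, 0.0513, 0.1496]
tcp_rot: [-3.137, 0.001, 2.822]
force: [-1.9, -7.7, 1.9]
opening: 0.0221
grasp_force: 40.1
```

Call:
drive_tool:
  steps:
    - [0,0,0,0,0,0,0]
    - [0,0,0,0,0,0,0]
    - [0,0,0,0,0,0,-0.2]
    - [0,0,0,0,0,0,-0.2]

```text
t: 9.93
tool_pos: [0.4966, 0.0534, 0.1494]
tcp_rot: [3.141, 0.0, 2.823]
force: [0.1, 0.3, 0.1]
opening: 0.0511
grasp_force: 0.0
```

Free of the knob; raising the hand and moving it clear.

Call:
drive_tool:
  steps:
    - [0,0,0,0,0,-0.6,-0.2]
    - [0,0,0,0,0,-0.9,-0.2]
    - [0,0,0,0,0,-1,-0.2]
    - [0,0,0,0,0,-1,-0.2]
    - [0,0,0,0,0,-1,-0.2]

```text
t: 10.35
tool_pos: [0.4963, 0.0533, 0.2401]
tcp_rot: [3.141, -0.0, 2.823]
force: [0.9, -0.2, 0.4]
opening: 0.0512
grasp_force: 0.0
```

Call:
drive_tool:
  steps:
    - [0,0,0,1,0.9,0,-0.2]
    - [0,0,0,1,0.9,0,-0.2]
    - [0,0,0,1,0.9,0,-0.2]
    - [0,0,0,1,0.9,0,-0.2]
    - [0,0,0,1,0.9,0,-0.2]

```text
t: 10.77
tool_pos: [0.4289, 0.1709, 0.2393]
tcp_rot: [3.141, 0.0, 2.823]
force: [-0.7, 1.1, 0.2]
opening: 0.0516
grasp_force: 0.0
```

Call:
drive_tool:
  steps:
    - [0,0,0,1,0.9,0,-0.2]
    - [0,0,0,1,0.9,0,-0.2]
    - [0,0,0,1,0.9,0,-0.2]
    - [0,0,0,1,0.9,0,-0.2]
    - [0,0,0,0,0,0,-0.2]

```text
t: 11.18
tool_pos: [0.374, 0.2663, 0.2393]
tcp_rot: [3.14, -0.002, 2.828]
force: [0.2, 0.1, 0.1]
opening: 0.0515
grasp_force: 0.0
```

```bash
python3 - <<'E'
from h import *
import cv2
a=r.snapshot("scene");b=cv2.convertScaleAbs(r.snapshot("top"),alpha=1.7)
c=np.hstack([cv2.resize(a[150:290,225:385],(400,350),interpolation=2),cv2.resize(b[155:275,200:360],(400,300))[np.r_[0:300,[0]*50]]])
cv2.imwrite("pics/c5.png",c[:,:,::-1])
E
```

```text
(no output)
```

View pics/c5.png

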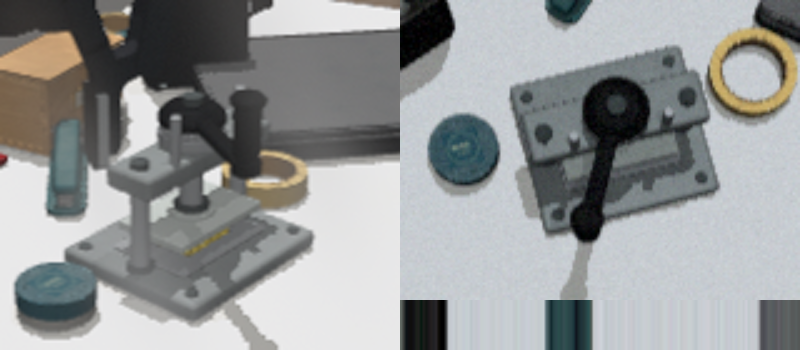

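The final views show the lever down with its knob at about (587,220). The plate is on the block, the tin and tape roll are where they were, and the hand is clear.

```bash
python3 -c "
from workcell import r
print(r.job_done())"
```

```text
the job is handed in; nothing more can be done
None
```

The job is handed in at about 11 s of the 56 s: the press is wound down onto the block at about 4 N above the free-turning force (measured at the knob), within the 2.5–5 N range, the lever is down in its serrations and released, and the tin and tape roll look undisturbed.

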